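Press the push-on retaining cap down the roller shaft

TASK

Take the loose brass push-on cap from the black pad, set it mouth down and square on the bare steel shaft of the unfinished roller jig, and press it straight down until it sits tight on the roller, bearing on it with some 8 N, and stays clamped there when you let go. Stop as soon as it is tight: never load the roller with more than about 15 N, since its spring would be crushed. Leave the finished jig, the brush, the tape measure and the green carriage alone.

Things in the scene. Friction and masses are not known exactly. Their poses are not given: they have to be found in the camera images.
- cap: the loose push-on cap, a brass-coloured round cup 24 mm across, 26 mm tall, with a steel band round its foot, 40 g, mouth down on the pad. Origin: centre of its lower rim (foot); z points up through the closed crown. The mouth is 15 mm wide; six sprung teeth sit in it, 2.5 mm above the foot, on a 7 mm circle. They bite the shaft and hold the cap where it is left
- cap_mid (a point): the centre of the cap, on its axis, 13 mm above its foot, z up. On the way down the teeth catch the shaft's nose, ride over it with a light push and click on when the foot is 10 to 11 mm below the tip; from there they drag steadily with about 10 N; once the foot meets the roller the push climbs by some 6 N per mm, and 8 N above the drag it is tight
- jig: the unfinished jig, fixed: green block 70 x 70 x 20 mm, a blue roller (36 mm across, 18 mm high, thin white ring on top) and a bare steel shaft standing up through it. Origin: centre of the block's underside. The roller's flat top lies 13 to 22 mm below the shaft's tip: it differs from start to start and is not reported. The roller rests on a stiff spring, 6 N/mm, 6 mm travel
- shaft_tip (a point): the top of the jig's upright bare shaft, on its axis, 62 mm above the block's underside. The shaft is 10 mm in diameter, plain, with a rounded nose 5 mm high. The cap's teeth meet the nose when the cap's foot is about 4 mm below the tip
- pad: the black rubber pad that the cap stands on, fixed, 130 x 160 x 6 mm; origin: centre of its underside
- done_jig: the finished jig, fixed: the same green block and blue roller with a brass cap already pressed on, 69 mm tall; its origin: centre of the block's underside. Not to be touched
- brush: a loose wooden-handled brush lying flat, 162 mm long, 32 mm wide, 18 mm high; origin: on the table below its ferrule end of the handle, x axis towards the bristles. Bystander
- tape: a loose yellow tape measure, 65 x 35 x 60 mm, standing; origin: centre of its underside. Bystander
- carriage: a loose green grooved carriage with a steel end piece, about 130 x 40 x 26 mm, lying flat; origin: under the green part's centre, x axis towards the steel end. Bystander
There are look-alikes about, which are no part of the job. Several things have the shape of the cap; the one meant has the colours described above.

How it is judged:
On the way, in this order (a step that is already met when the one before it is completed fails the run):
1. the cap is lifted off the pad (height (world z) of cap_mid above 0.045 m), for 0.1 s.
2. the cap is started square on the bare shaft: its foot at least 4 mm below the tip, within 3 mm of the axis, tilted less than 8 degrees (horizontal distance between cap_mid and shaft_tip below 0.003 m and z of cap_mid in the frame of shaft_tip between -0.02 and 0.009 m and angle between cap_mid's own z axis and vertical below 0.14 rad), for 0.1 s.
3. the cap is pressed onto the roller with more than 5 N (contact force between cap and jig above 5 N and horizontal distance between cap_mid and shaft_tip below 0.003 m), for 0.1 s.
At the end, for the whole second after the job is handed in: the cap stands upright on the jig's shaft, within 2.5 mm of its axis and 4 degrees of upright, at rest and let go, and its teeth hold it down on the roller with more than 2.5 N (horizontal distance between cap_mid and shaft_tip below 0.0025 m and angle between cap_mid's own z axis and vertical below 0.07 rad and contact force between cap and jig above 2.5 N and z of cap_mid in the frame of shaft_tip below 0.005 m and linear speed of cap below 0.01 m/s); the robot touches nothing.
It fails at once if the roller is loaded by the cap with more than 15 N (contact force between cap and jig above 15 N).
It fails at once if the finished jig is touched with more than 2 N (contact force between any of the fingers, the arm, cap and done_jig above 2 N).
It fails at once if the brush, tape measure or carriage is moved more than 15 mm (distance of any of brush, tape, carriage from where it was at the start of the episode above 0.015 m).
It also fails if it takes over 64 s, if anything falls off the work surface, if the arm or the gripper's body presses on something with over 40 N, if the wrist force passes 120 N, or if a joint passes its speed limit or range.

ROBOT

A 6-joint arm with a two-finger parallel gripper is mounted at the origin on the work surface. World frame = base frame: x ahead of the robot, y to its left, z up, the work surface at z = 0. Lengths are in m, angles in rad, forces in N, time in s.
With the tool pointing down it reaches from about 0.225 to 0.875 m from the base axis. Payload 3.4 kg.
Tool frame: the origin (TCP) lies where the fingers leave the gripper's body, on its centre line; the fingertips stand 73 mm ahead of it and the grasp point (between the pads) lies 54 mm ahead of it (manip.grip_point_offset is the distance from the TCP to the grasp point, in m); z points along the fingers, y is the line along which they close (so a half turn about z gives the same grasp; the last joint's range is limited). The gripper opens to 85 mm and grips with 20 to 120 N. Pads are 22 mm wide; open, the fingers measure 114 mm over their backs; the gripper's body (76 mm by 85 mm) begins 54 mm behind the grasp point. The pads swing forward as they close: fully open they stand 13 mm farther back than shut.
Start: joints at [1.022, 0.276, 1.505, -0, 1.361, -0.121], TCP at [0.239, 0.523, 0.304] pointing down, gripper open.
Joint ranges: [-2.89, 2.89], [-0.75, 2.08], [0.22, 2.7], [-1.18, 4.32], [0.11, 2.71], [-2.7, 2.7]. Speed limits (rad/s): [2.57, 2.57, 3.14, 3.14, 3.14, 3.14].

INTERFACE

Orientations are given as a unit quaternion [w, x, y, z].
In Python, from rig import sensors, cams, manip, spotter gives the robot as it stands.
- The arm moves only by the tool drive_tool, never from a script. Its argument "targets" is a list of rows, each a list of 4 numbers: the shift along the world's x, y, z in m, then the turn about the world's z in degrees. In form: [[dx, dy, dz, spin], ...]. A call has exactly 5 rows; each row shifts and turns the commanded pose from where the row before left it; what a row does not reach is not made up. A row lasts 1/8 s, in which the tool goes at most 62.5 mm and 10.7 degrees, less where a joint would pass 70% of its speed; a pose out of reach is approached as far as the arm can. A call is refused whole if a number of a shift passes 0.0625 or a number of a turn 10.7, either way. A call with a gripper value outside its range is refused whole. "jaw" is the finger opening in m, from 0 to 0.0854, set as the call begins (left out, the last holds). The fingers move at their own pace and stop on an object; "force" is the grip in N (left out, the last holds). Time passes only in rows, so rows that do not move let the fingers close, or fill a call up. It gives the time, the measured TCP pose, the force and the opening at its end, in the units of the state.
- sensors.get_state(): the state, without advancing time (a new reading comes with each control period).
- cams.get_image(name): name is "scene" or "top" or "wrist"; returns a dict with "color" (420x560x3 uint8, red, green, blue), "intrinsics" (3x3 intrinsics, pixels), "R" (3x3) and "t" (3): a world point X has camera coordinates R X + t. Camera axes: x right, y down, z forward; pixel columns grow to the right and rows downward; lengths in m; the calibration is good to about 2 mm. A picture is of the moment at which its call begins. There is no depth.
- manip.sign_off(): hands the job in, once; it reports no verdict.
Trained networks look in the newest picture that a camera, given by its name, has taken for a name from the list of things; names that differ only in an ending like _2 or _b are one class to them, and where a whole thing is asked for, a point or a joint stands for the part that bears it (a point fixed in the world has none). Each returns a list of dicts, best first, with "score" (0 to 1); they miss things now and then, are a little off and sometimes report something else, mostly with a low value. They report only what shows in the picture. A call takes as long as a camera call. They do not tell look-alikes from the thing itself.
- spotter.find_in(query, camera): "point" ([x, y, z] in m, in world coordinates, good to about 4 mm: the middle of the surface that is visible of it).
- spotter.landmark_of(query, camera): "point" ([x, y, z] in m, in world coordinates, good to about 4 mm: a listed point, or the origin of a listed thing).
The state is a dict: "clock": time; "qpos": joint angles; "qd": joint speeds; "effort": joint torques, N m; "position": TCP position; "ee_rot": TCP orientation; "contact_force": force on the tool from outside, world axes, zero at the start; "moment": the same for the moment, N m; "width": finger opening in m.
Only numpy, scipy, OpenCV 4.12 (cv2) and the standard library are available. Lean on these libraries where they do the work, as an engineer would, in place of code of your own. Each camera call takes 0.05 s, during which the arm holds its last target. There are 200 camera calls.

## Working session

There is one attempt and no reset: what is moved stays moved. The work goes in short steps, Python scripts to look and compute and a tool call to move; the robot and the scene stay as the last step left them, time stands still between calls to the robot, and variables do not carry over. Pictures are saved under pics/ and viewed, on a budget of 10 in all, crops included, one or two more only if the job needs it, and the job is handed in when it is done.

Besides the shell and the picture viewer there is one more tool, called after "Emit:" by a JSON object that holds its "op" and its "data", one argument or row to a line. drive_tool: Moves the arm, as the interface text tells. Its arguments: {"type":"object","properties":{"targets":{"type":"array","items":{"type":"array","items":{"type":"number"}}},"jaw":{"type":"number"},"force":{"type":"number"}},"required":["targets"]}

```bash
mkdir -p pics
cat > h.py <<'E'
import numpy as np, cv2
from rig import sensors, cams, manip, spotter
def save(im,fn,crop=None,scale=1):
    c=im["color"][:,:,::-1]
    if crop: c=c[crop[1]:crop[3],crop[0]:crop[2]]
    c=cv2.resize(np.ascontiguousarray(c),None,fx=scale,fy=scale,interpolation=cv2.INTER_CUBIC)
    cv2.imwrite("pics/"+fn,c)
def proj(im,X):
    p=im["intrinsics"]@(im["R"]@np.array(X)+im["t"]); return np.round(p[:2]/p[2],1)
def ray(im,uv,z):
    d=im["R"].T@np.linalg.inv(im["intrinsics"])@np.array([uv[0],uv[1],1.]); c=-im["R"].T@im["t"]
    return np.round(c+d*(z-c[2])/d[2],4)
E
python3 - <<'E'
from h import *
a=cams.get_image("scene");b=cams.get_image("top")
x=np.vstack([a["color"],b["color"]])
cv2.imwrite("pics/a.png",cv2.resize(x[:,:,::-1],None,fx=.714,fy=.714))
save(b,"top.png",None,1.4)
for im in (a,b): print(np.round(-im["R"].T@im["t"],3), im["intrinsics"][0,0])
for q in["cap","shaft_tip","jig","done_jig","pad","brush","tape","carriage"]:
  for n,im in(("top",b),("scene",a)):
    for f in (spotter.landmark_of,):
      for r in f(q,n)[:5]: print(q,n,np.round(r["point"],3),round(r["score"],2),proj(im,r["point"]))
s=sensors.get_state();print(s["clock"],s["position"],s["ee_rot"],s["width"])
E
```

```text
[1.158 0.217 0.955] 491.23163207644467
[ 0.462 -0.058  1.179] 444.3453264972163
cap top [ 0.502 -0.222  0.004] 0.6 [328.4 235.2]
cap top [ 0.597 -0.19   0.002] 0.58 [316.6 199.4]
cap top [ 0.425 -0.341 -0.003] 0.54 [372.1 265.5]
cap top [ 0.614 -0.241  0.003] 0.46 [336.  193.6]
cap top [0.483 0.078 0.006] 0.25 [214.3 239.4]
cap scene [ 0.6   -0.187  0.003] 0.68 [231.9 227. ]
cap scene [ 0.615 -0.245 -0.   ] 0.51 [207.9 223. ]
cap scene [ 0.502 -0.215  0.006] 0.45 [242.3 193.8]
cap scene [ 0.424 -0.344  0.003] 0.45 [214.9 156.8]
shaft_tip scene [0.482 0.078 0.07 ] 0.39 [357.7 216.9]
jig top [0.484 0.08  0.008] 0.74 [213.6 239. ]
jig top [ 0.742 -0.174  0.001] 0.71 [311.6 145.9]
jig scene [0.481 0.082 0.005] 0.89 [355.8 233.4]
done_jig top [0.479 0.289 0.003] 0.65 [134.1 238.9]
done_jig scene [0.484 0.292 0.005] 0.69 [442.4 270.1]
pad top [ 0.484 -0.208  0.002] 0.88 [322.8 242. ]
pad scene [ 0.483 -0.211  0.005] 0.75 [247.2 189.5]
pad scene [0.481 0.08  0.066] 0.6 [358.4 217.5]
brush top [ 0.745 -0.174 -0.001] 0.55 [311.5 144.9]
tape top [ 0.392 -0.424  0.001] 0.88 [403.9 279.1]
tape scene [ 0.392 -0.43   0.003] 0.9 [194.4 138.6]
tape scene [0.486 0.081 0.067] 0.53 [358.4 219.1]
carriage top [ 0.67  -0.434  0.002] 0.87 [407.5 174.8]
carriage top [ 0.501 -0.226  0.008] 0.46 [329.9 235.5]
carriage scene [ 0.671 -0.438  0.002] 0.82 [128.  208.9]
0.9 [0.23857398 0.52319487 0.30396877] [4.19088407e-05 2.12275048e-01 9.77209954e-01 8.48049484e-05] 0.08544223145487946
```

View pics/a.png

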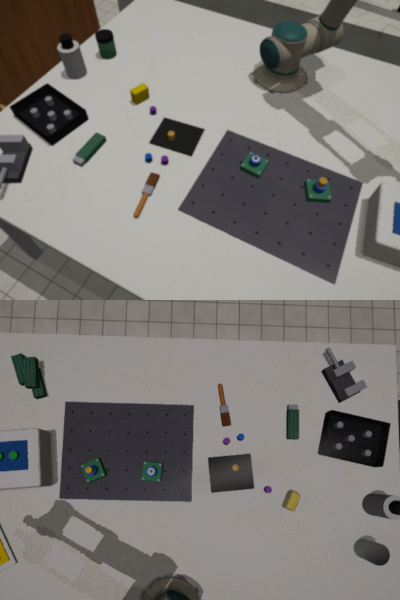

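The pictures show a brass cap on the black pad, with these candidates in top pixels: (328,235) brass on the pad, (317,199) purple, (336,194) blue, (372,266) purple, and the cap on the finished jig at about (130,237). I choose the one on the pad and check it in a close crop.

Run:
```python
from h import *
a=cams.get_image("scene");b=cams.get_image("top")
A=a["color"][165:265,185:385];B=b["color"][180:280,190:390]
cv2.imwrite("pics/c.png",cv2.resize(np.vstack([A,B])[:,:,::-1],None,fx=3,fy=3,interpolation=cv2.INTER_CUBIC))
```

```text
(no output)
```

View pics/c.png

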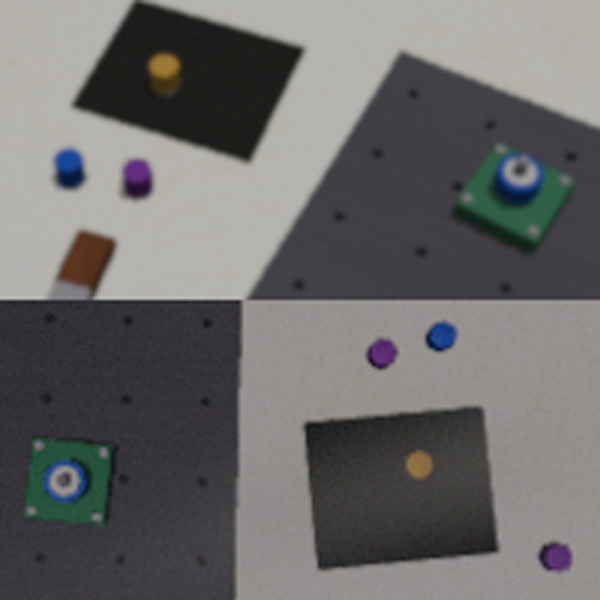

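Emit:
{"op": "drive_tool", "data": {
  "targets": [
    [0.05,-0.0625,0,0],
    [0.05,-0.0625,0,0],
    [0.05,-0.0625,0,0],
    [0.05,-0.0625,0,0],
    [0.03,-0.0625,0,0]
  ]
}}

```text
clock: 1.62
position: [0.4235, 0.2702, 0.3041]
ee_rot: [0.001, 0.212, 0.977, 0.0]
contact_force: [1.1, 0.7, 0.1]
width: 0.085
```

The brass cap stands on the pad at top px (330,235), scene px (240,190). The bare jig is at top px (212,240), with its white ring and shaft visible. I'll look at the jig with the wrist camera on the way past.

Emit:
{"op": "drive_tool", "data": {
  "targets": [
    [0.01,-0.06,0,0],
    [0.0,-0.06,0,0],
    [0,0,0,0],
    [0,0,0,0],
    [0,0,0,0]
  ]
}}

```text
clock: 2.25
position: [0.4318, 0.1529, 0.304]
ee_rot: [0.0, 0.211, 0.977, 0.0]
contact_force: [0.1, 0.1, -0.5]
width: 0.0853
```

Run:
```python
from h import *
a=cams.get_image("wrist")
save(a,"w1.png")
s=sensors.get_state();print(s["position"],s["contact_force"]);print(-a["R"].T@a["t"],a["R"],a["intrinsics"])
for q in ["shaft_tip","jig"]:
  for n,im in (("wrist",a),):
    for r in spotter.landmark_of(q,n)[:3]: print(q,n,np.round(r["point"],4),round(r["score"],2),proj(im,r["point"]))
```

```text
[0.43171701 0.15295716 0.30391534] [-0.29946066 -0.62428443  0.20132986]
[0.37026314 0.18199443 0.37530497] [[ 4.13470688e-01  9.10517199e-01  6.47943818e-04]
 [ 8.77589526e-01 -3.98707500e-01  2.66212234e-01]
 [ 2.42649158e-01 -1.09502327e-01 -9.63914222e-01]] [[362.57263509   0.         274.68393444]
 [  0.         362.57263509 213.32814722]
 [  0.           0.           1.        ]]
shaft_tip wrist [0.4826 0.0813 0.0673] 0.67 [225.5 274.7]
jig wrist [0.4819 0.0816 0.0065] 0.73 [232.8 250. ]
```

View pics/w1.png

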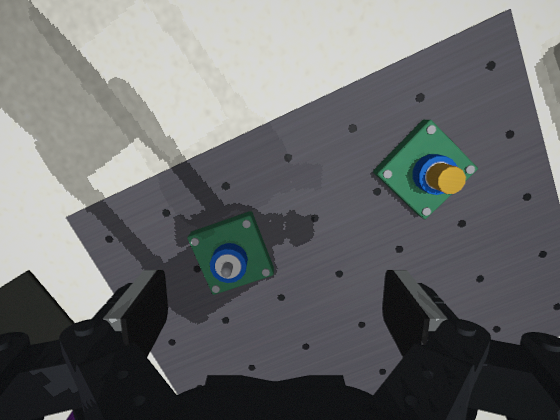

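The wrist view shows the bare jig at px (228,263) and the finished jig at px (450,180), well to the side. Moves are truncated by joint speed, so I'll use smaller rows on the way to the cap.

Emit:
{"op": "drive_tool", "data": {
  "targets": [
    [0.01,-0.045,0,0],
    [0.01,-0.045,0,0],
    [0.01,-0.045,0,0],
    [0.01,-0.045,0,0],
    [0.01,-0.045,0,0]
  ]
}}

```text
clock: 3.02
position: [0.4823, -0.074, 0.3039]
ee_rot: [0.0, 0.211, 0.977, 0.0]
contact_force: [-0.2, -0.2, 0.4]
width: 0.0857
```

Emit:
{"op": "drive_tool", "data": {
  "targets": [
    [0.01,-0.045,-0.02,0],
    [0.01,-0.045,-0.03,0],
    [0.0,-0.04,-0.03,0],
    [0.0,0.0,-0.02,0],
    [0,0,0,0]
  ]
}}

```text
clock: 3.65
position: [0.5012, -0.2026, 0.2021]
ee_rot: [-0.002, 0.212, 0.977, 0.001]
contact_force: [-0.3, 0.5, 0.4]
width: 0.0854
```

Run:
```python
from h import *
a=cams.get_image("wrist")
save(a,"w2.png")
s=sensors.get_state();print(s["position"],s["contact_force"])
for r in spotter.landmark_of("cap","wrist")[:4]: print(np.round(r["point"],4),round(r["score"],2),proj(a,r["point"]))
```

```text
[ 0.50192275 -0.20267026  0.20341547] [-0.14094584  0.78330253 -0.52022189]
[ 0.6213 -0.2429 -0.0052] 0.82 [288.2 342.4]
[ 0.5016 -0.2257  0.0039] 0.77 [246.2 218.9]
[ 0.6051 -0.1896  0.0015] 0.66 [338.8 308.9]
```

View pics/w2.png

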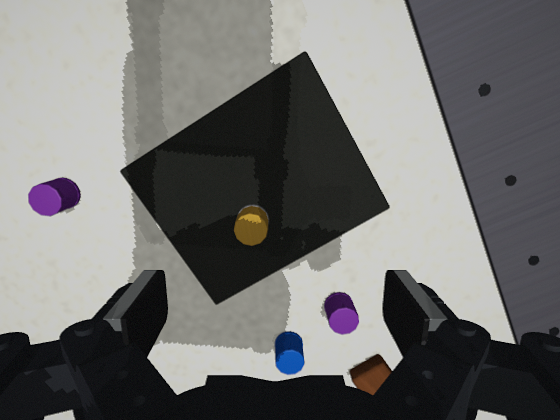

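The cap's crown is centred near px (251,229), and the gripper straddles the pad. I'll work out its position on the crown plane (z 0.032).

```bash
cat >> h.py <<'E'
def brass(im,box):
    hsv=cv2.cvtColor(im["color"],cv2.COLOR_RGB2HSV)
    m=cv2.inRange(hsv,(12,110,90),(28,255,255)); k=np.zeros_like(m); x0,y0,x1,y1=box; k[y0:y1,x0:x1]=m[y0:y1,x0:x1]
    ys,xs=np.nonzero(k); return k,xs,ys
E
python3 - <<'E'
from h import *
for n,c in (("wrist",None),("top",(315,220,345,250)),("scene",(225,175,260,205))):
    a=cams.get_image(n)
    if n=="wrist":
        k,xs,ys=brass(a,(220,190,290,260))
    else: k,xs,ys=brass(a,c)
    print(n,xs.min(),xs.max(),ys.min(),ys.max(),len(xs),xs.mean(),ys.mean())
    if n=="wrist": print(ray(a,(251,229),.032),ray(a,((xs.min()+xs.max())/2,ys.max()-17),.032), a["intrinsics"][0,0]*.024/(a["R"]@np.array([.5,-.22,.032])+a["t"])[2])
    else: print(ray(a,(xs.mean(),ys.mean()),.03))
E
```

```text
wrist 234 266 203 240 819 249.93528693528694 224.6007326007326
[ 0.5058 -0.2214  0.032 ] [ 0.5015 -0.2201  0.032 ] 34.222954892990685Traceback (most recent call last):
  File "<stdin>", line 7, in <module>
    return umr_minimum(a, axis, None, out, keepdims, initial, where)
ValueError: zero-size array to reduction operation minimum which has no identity
```

Emit:
{"op": "drive_tool", "data": {
  "targets": [
    [0.002,-0.02,-0.02,0],
    [0,0,-0.03,0],
    [0,0,-0.03,0],
    [0,0,-0.02,0],
    [0,0,0,0]
  ],
  "jaw": 0.055,
  "force": 60
}}

```text
clock: 4.47
position: [0.5036, -0.2226, 0.1036]
ee_rot: [-0.001, 0.212, 0.977, 0.0]
contact_force: [-0.4, -0.3, 0.3]
width: 0.0547
```

Run:
```python
from h import *
a=cams.get_image("wrist")
save(a,"w3.png")
s=sensors.get_state();print(s["clock"],s["position"],s["contact_force"],s["width"],manip.grip_point_offset)
for z in (.006,.032): print(proj(a,(s["position"][0],s["position"][1],z)))
```

```text
4.525 [ 0.50425604 -0.2230775   0.10455959] [-0.19516338 -0.02188005  0.66731466] 0.055341233992470706 0.0539
[272.1 256.4]
[271.7 279.3]
```

View pics/w3.png

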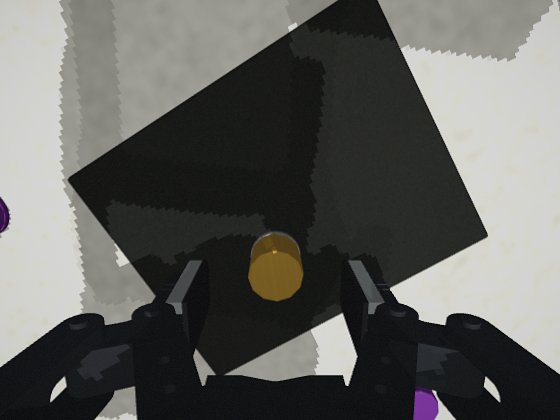

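The crown centre is at px (275,275), against (272,279) for the tool axis. That's about 2 mm off, so I'll correct, descend and close.

Emit:
{"op": "drive_tool", "data": {
  "targets": [
    [-0.001,0.002,-0.01,0],
    [0,0,-0.01,0],
    [0,0,-0.001,0],
    [0,0,0,0],
    [0,0,0,0]
  ]
}}

```text
clock: 5.15
position: [0.503, -0.2215, 0.0831]
ee_rot: [0.0, 0.212, 0.977, -0.0]
contact_force: [0.1, 0.5, 0.4]
width: 0.055
```

Emit:
{"op": "drive_tool", "data": {
  "targets": [
    [0,0,0,0],
    [0,0,0,0],
    [0,0,0,0],
    [0,0,0,0],
    [0,0,0,0]
  ],
  "jaw": 0.015,
  "force": 60
}}

```text
clock: 5.78
position: [0.5029, -0.2214, 0.0833]
ee_rot: [0.0, 0.212, 0.977, -0.0]
contact_force: [-0.8, -0.3, 5.5]
width: 0.0222
```

Emit:
{"op": "drive_tool", "data": {
  "targets": [
    [0,0,0,0],
    [0,0,0.01,0],
    [0,0,0.02,0],
    [0,0,0.03,0],
    [0,0,0.03,0]
  ]
}}

```text
clock: 6.4
position: [0.5026, -0.2212, 0.1738]
ee_rot: [-0.0, 0.212, 0.977, 0.0]
contact_force: [0.2, -0.9, -1.6]
width: 0.0221
```

Run:
```python
from h import *
a=cams.get_image("wrist")
save(a,"w4.png",(180,160,380,310),4)
s=sensors.get_state();print(s["clock"],s["position"],s["contact_force"],s["width"])
p=s["position"]
for d in (-.04,-.05,-.073,-.078): print(d,proj(a,p+[0,0,d]))
```

```text
6.45 [ 0.50452026 -0.22231941  0.17782397] [ 1.52321023 -0.45707689  2.21288476] 0.021986109107955162
-0.04 [270.8 329.7]
-0.05 [271.1 313.8]
-0.073 [271.6 285. ]
-0.078 [271.7 279.8]
```

View pics/w4.png

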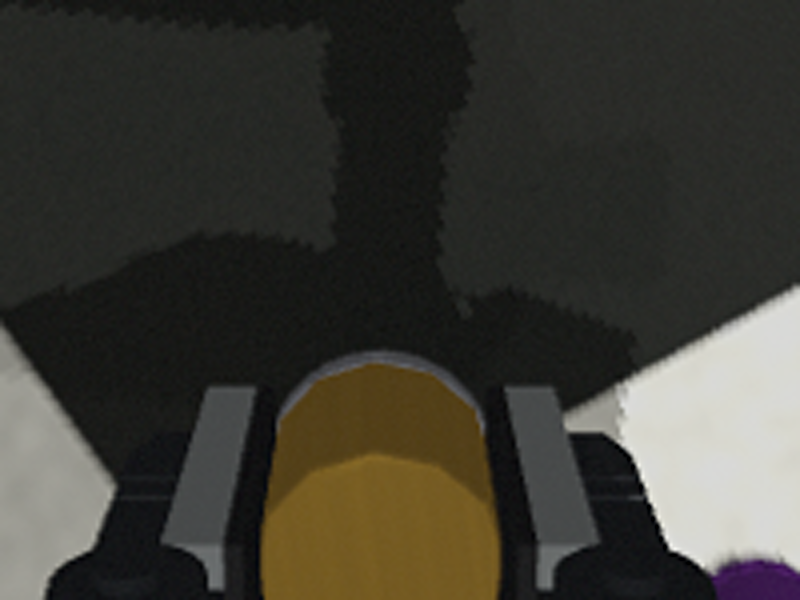

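The cap is held upright, with the crown at crop (381,570) and the foot rim arc at crop (381,350), and the fingertips end just above the foot. I'll carry it to about 30 mm beside the shaft so the wrist camera sees both shaft and cap, which cancels the calibration bias.

Emit:
{"op": "drive_tool", "data": {
  "targets": [
    [0,0.03,0.005,0],
    [0.001,0.045,0,0],
    [0.001,0.045,0,0],
    [0.001,0.045,0,0],
    [0.001,0.045,0,0]
  ]
}}

```text
clock: 7.08
position: [0.5066, -0.01, 0.1778]
ee_rot: [0.0, 0.212, 0.977, 0.0]
contact_force: [2.0, 0.0, -0.9]
width: 0.0225
```

Emit:
{"op": "drive_tool", "data": {
  "targets": [
    [0,0.045,0,0],
    [0,0.03,0,0],
    [0,0.006,0,0],
    [0,0,0,0],
    [0,0,0,0]
  ]
}}

```text
clock: 7.7
position: [0.5069, 0.0686, 0.1778]
ee_rot: [0.0, 0.213, 0.977, -0.0]
contact_force: [0.3, -0.3, -0.1]
width: 0.0224
```

Run:
```python
from h import *
a=cams.get_image("wrist")
save(a,"w5.png",(160,130,360,330),3)
s=sensors.get_state();print(s["clock"],s["position"],s["contact_force"],s["width"])
p=s["position"]
for d in (-.0513,-.0773): print(d,proj(a,p+[0,0,d]))
for r in spotter.landmark_of("shaft_tip","wrist")[:2]: print(np.round(r["point"],4),round(r["score"],2),proj(a,r["point"]))
for r in spotter.landmark_of("cap","wrist")[:2]: print(np.round(r["point"],4),round(r["score"],2),proj(a,r["point"]))
```

```text
7.75 [0.50689181 0.06858817 0.17787811] [0.24345307 0.08123641 0.24121777] 0.021977419031905577
-0.0513 [271.7 301.1]
-0.0773 [272.2 271.9]
[0.4825 0.0839 0.0662] 0.7 [279.9 192.7]
[0.506  0.0696 0.1033] 0.94 [273.4 271.9]
```

View pics/w5.png

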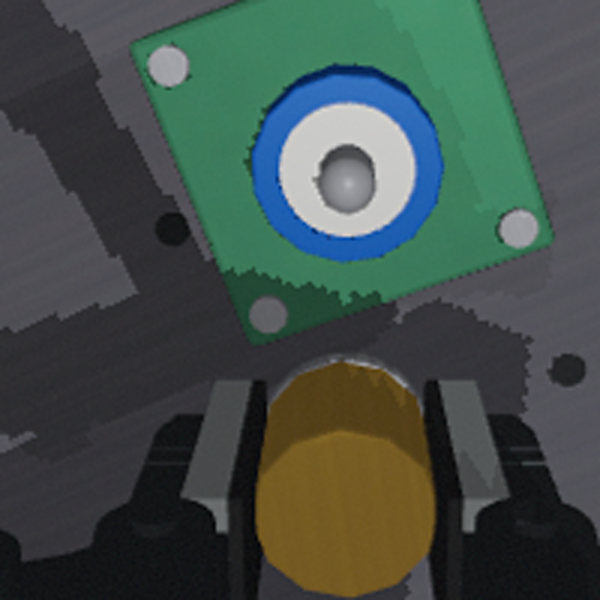

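The shaft's nose is at crop (347,184), i.e. px (275.8,191.5). The cap's crown is at px (275.3,301.2), against a projected tool axis of (271.7,301.1), so there's a small sideways camera bias that cancels between the two.

Run:
```python
from h import *
a=cams.get_image("wrist");p=sensors.get_state()["position"]
c=ray(a,(275.3,301.2),p[2]-.0513)
th=np.linspace(0,2*np.pi,60)
for off in (c,):
  for z in (-.0513,-.0773):
    q=np.array([proj(a,(c[0]+.012*np.cos(t),c[1]+.012*np.sin(t),p[2]+z)) for t in th]); print("rim",z,q.min(0),q.max(0),"seen foot top v 250, crown top 273.3 bot 329, u 245.3..305.3")
for z in (.061,.063,.065):
  s=ray(a,(275.8,191.5),z); print(z,s,"move",s-c, "px dia",.01*a["intrinsics"][0,0]/(a["R"]@s+a["t"])[2])
# block-corner bolts/ size check for plate height
print(p,c)
```

```text
rim -0.0513 [243.3 271.8] [307.2 329.2] seen foot top v 250, crown top 273.3 bot 329, u 245.3..305.3
rim -0.0773 [248.2 246.6] [302.2 296.3] seen foot top v 250, crown top 273.3 bot 329, u 245.3..305.3
0.061 [0.4821 0.0819 0.061 ] move [-0.0254  0.012  -0.0656] px dia 18.876826108252345
0.063 [0.4817 0.0821 0.063 ] move [-0.0258  0.0122 -0.0636] px dia 19.08015161095092
0.065 [0.4813 0.0823 0.065 ] move [-0.0262  0.0124 -0.0616] px dia 19.287904913334295
[0.50689116 0.06881578 0.17791982] [0.5075 0.0699 0.1266]
```

Emit:
{"op": "drive_tool", "data": {
  "targets": [
    [-0.013,0.006,0,0],
    [-0.0127,0.0062,0,0],
    [0,0,-0.01,0],
    [0,0,-0.01,0],
    [0,0,-0.005,0]
  ]
}}

```text
clock: 8.52
position: [0.4809, 0.0818, 0.1519]
ee_rot: [-0.001, 0.212, 0.977, -0.0]
contact_force: [-0.2, 1.4, -0.9]
width: 0.022
```

Emit:
{"op": "drive_tool", "data": {
  "targets": [
    [0,0,-0.002,0],
    [0,0,0,0],
    [0,0,0,0],
    [0,0,0,0],
    [0,0,0,0]
  ]
}}

```text
clock: 9.15
position: [0.4812, 0.0818, 0.1511]
ee_rot: [0.0, 0.212, 0.977, 0.0]
contact_force: [0.4, -0.5, -0.8]
width: 0.022
```

Run:
```python
from h import *
a=cams.get_image("wrist");b=cams.get_image("scene")
A=a["color"][150:320,175:375];B=b["color"][175:245,310:410]
A=cv2.resize(A,None,fx=3,fy=3,interpolation=cv2.INTER_CUBIC)[:,:400] if 0 else cv2.resize(A,(400,340));B=cv2.resize(B,(400,280),interpolation=cv2.INTER_CUBIC)
cv2.imwrite("pics/w6.png",np.vstack([A,B])[:,:,::-1][:600])
s=sensors.get_state();print(s["clock"],s["position"],s["contact_force"],s["width"])
```

```text
9.25 [0.48112502 0.08182245 0.15103514] [ 0.53204252 -0.52854266 -0.21218402] 0.02215637108147706
```

View pics/w6.png

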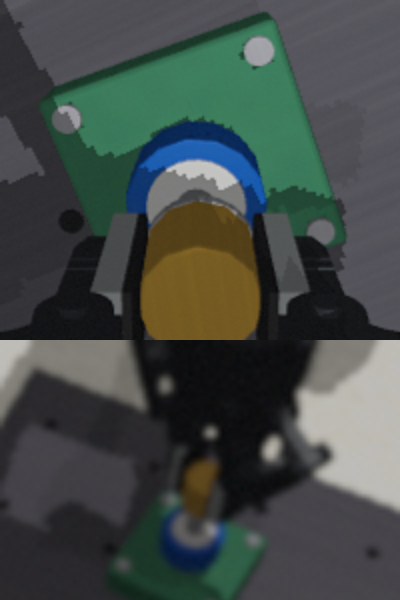

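Both views show the cap right over the shaft: wrist crop, foot rim at (197,205) centred on the white ring; scene crop, the shaft running up into the cap at (200,500). I'll descend gently, watching the force.

Emit:
{"op": "drive_tool", "data": {
  "targets": [
    [0,-0.0007,-0.001,0],
    [0,0,-0.002,0],
    [0,0,-0.002,0],
    [0,0,-0.001,0],
    [0,0,-0.001,0]
  ]
}}

```text
clock: 9.88
position: [0.4811, 0.0812, 0.1438]
ee_rot: [-0.0, 0.212, 0.977, 0.0]
contact_force: [-0.0, -0.2, 0.1]
width: 0.0226
```

Emit:
{"op": "drive_tool", "data": {
  "targets": [
    [0,0,-0.001,0],
    [0,0,-0.001,0],
    [0,0,-0.001,0],
    [0,0,0,0],
    [0,0,0,0]
  ]
}}

```text
clock: 10.5
position: [0.4811, 0.0811, 0.1409]
ee_rot: [0.0, 0.212, 0.977, 0.0]
contact_force: [0.7, -0.7, -0.2]
width: 0.022
```

Emit:
{"op": "drive_tool", "data": {
  "targets": [
    [0,0,-0.0005,0],
    [0,0,-0.0005,0],
    [0,0,-0.0005,0],
    [0,0,-0.0005,0],
    [0,0,0,0]
  ]
}}

```text
clock: 11.12
position: [0.4811, 0.0811, 0.1389]
ee_rot: [0.0, 0.212, 0.977, 0.0]
contact_force: [-0.1, -0.6, 0.2]
width: 0.022
```

Emit:
{"op": "drive_tool", "data": {
  "targets": [
    [0,0,-0.0004,0],
    [0,0,-0.0004,0],
    [0,0,-0.0004,0],
    [0,0,-0.0004,0],
    [0,0,-0.0004,0]
  ]
}}

```text
clock: 11.75
position: [0.4811, 0.0811, 0.137]
ee_rot: [0.0, 0.212, 0.977, 0.0]
contact_force: [-0.2, -0.0, 1.9]
width: 0.0218
```

Emit:
{"op": "drive_tool", "data": {
  "targets": [
    [0,0,-0.0004,0],
    [0,0,-0.0004,0],
    [0,0,-0.0004,0],
    [0,0,-0.0004,0],
    [0,0,-0.0004,0]
  ]
}}

```text
clock: 12.38
position: [0.4809, 0.0811, 0.1347]
ee_rot: [-0.0, 0.212, 0.977, -0.0]
contact_force: [0.7, -0.1, -1.8]
width: 0.0219
```

Emit:
{"op": "drive_tool", "data": {
  "targets": [
    [0,0,-0.0002,0],
    [0,0,-0.0002,0],
    [0,0,-0.0002,0],
    [0,0,-0.0002,0],
    [0,0,-0.0002,0]
  ]
}}

```text
clock: 13.0
position: [0.4811, 0.0812, 0.1343]
ee_rot: [0.0, 0.212, 0.977, 0.0]
contact_force: [-1.7, 0.1, 4.7]
width: 0.0223
```

Emit:
{"op": "drive_tool", "data": {
  "targets": [
    [0,0,-0.0001,0],
    [0,0,-0.0001,0],
    [0,0,-0.0001,0],
    [0,0,-0.0001,0],
    [0,0,-0.0001,0]
  ]
}}

```text
clock: 13.62
position: [0.4812, 0.0812, 0.1342]
ee_rot: [0.0, 0.212, 0.977, 0.0]
contact_force: [-2.9, -0.0, 8.7]
width: 0.0225
```

Emit:
{"op": "drive_tool", "data": {
  "targets": [
    [0,0,-0.0001,0],
    [0,0,-0.0001,0],
    [0,0,-0.0001,0],
    [0,0,-0.0001,0],
    [0,0,-0.0001,0]
  ]
}}

```text
clock: 14.25
position: [0.4812, 0.0812, 0.1339]
ee_rot: [0.0, 0.212, 0.977, 0.0]
contact_force: [-2.7, 0.3, 9.2]
width: 0.022
```

Emit:
{"op": "drive_tool", "data": {
  "targets": [
    [0,0,-0.0001,0],
    [0,0,-0.0001,0],
    [0,0,-0.0001,0],
    [0,0,-0.0001,0],
    [0,0,-0.0001,0]
  ]
}}

```text
clock: 14.88
position: [0.4812, 0.0812, 0.1334]
ee_rot: [0.0, 0.212, 0.977, 0.0]
contact_force: [-2.9, -0.4, 10.1]
width: 0.0219
```

The drag plateau is about 10 N. A small sideways load of −2.9 N in x suggests a slight offset, so I'll ease x by −0.5 mm while continuing.

Emit:
{"op": "drive_tool", "data": {
  "targets": [
    [-0.0002,0,-0.0001,0],
    [-0.0001,0,-0.0001,0],
    [-0.0001,0,-0.0001,0],
    [-0.0001,0,-0.0001,0],
    [0,0,-0.0001,0]
  ]
}}

```text
clock: 15.5
position: [0.4811, 0.0812, 0.133]
ee_rot: [0.001, 0.212, 0.977, 0.0]
contact_force: [-1.9, -1.1, 8.5]
width: 0.0223
```

Emit:
{"op": "drive_tool", "data": {
  "targets": [
    [0,0,-0.0001,0],
    [0,0,-0.0001,0],
    [0,0,-0.0001,0],
    [0,0,-0.0001,0],
    [0,0,-0.0001,0]
  ]
}}

```text
clock: 16.12
position: [0.4811, 0.0812, 0.1325]
ee_rot: [0.001, 0.212, 0.977, 0.0]
contact_force: [-2.7, -1.0, 10.4]
width: 0.022
```

Emit:
{"op": "drive_tool", "data": {
  "targets": [
    [0,0,-0.0001,0],
    [0,0,-0.0001,0],
    [0,0,-0.0001,0],
    [0,0,-0.0001,0],
    [0,0,-0.0001,0]
  ]
}}

```text
clock: 16.75
position: [0.4811, 0.0812, 0.132]
ee_rot: [0.001, 0.212, 0.977, 0.0]
contact_force: [-1.9, -0.2, 10.2]
width: 0.0222
```

Emit:
{"op": "drive_tool", "data": {
  "targets": [
    [0,0,-0.0001,0],
    [0,0,-0.0001,0],
    [0,0,-0.0001,0],
    [0,0,-0.0001,0],
    [0,0,-0.0001,0]
  ]
}}

```text
clock: 17.38
position: [0.4811, 0.0812, 0.1315]
ee_rot: [0.001, 0.212, 0.977, 0.0]
contact_force: [-2.5, 1.3, 8.6]
width: 0.0224
```

Emit:
{"op": "drive_tool", "data": {
  "targets": [
    [0,0,-0.0001,0],
    [0,0,-0.0001,0],
    [0,0,-0.0001,0],
    [0,0,-0.0001,0],
    [0,0,-0.0001,0]
  ]
}}

```text
clock: 18.0
position: [0.4811, 0.0812, 0.131]
ee_rot: [0.001, 0.212, 0.977, 0.0]
contact_force: [-1.9, 0.3, 9.4]
width: 0.0221
```

Emit:
{"op": "drive_tool", "data": {
  "targets": [
    [0,0,-0.0001,0],
    [0,0,-0.0001,0],
    [0,0,-0.0001,0],
    [0,0,-0.0001,0],
    [0,0,-0.0001,0]
  ]
}}

```text
clock: 18.62
position: [0.4811, 0.0812, 0.1305]
ee_rot: [0.001, 0.212, 0.977, 0.0]
contact_force: [-1.9, -0.1, 8.5]
width: 0.0224
```

Still a plateau, averaging about 9.5 N.

Emit:
{"op": "drive_tool", "data": {
  "targets": [
    [0,0,-0.0001,0],
    [0,0,-0.0001,0],
    [0,0,-0.0001,0],
    [0,0,-0.0001,0],
    [0,0,-0.0001,0]
  ]
}}

```text
clock: 19.25
position: [0.4811, 0.0812, 0.13]
ee_rot: [0.001, 0.212, 0.977, 0.0]
contact_force: [-2.4, -0.5, 9.4]
width: 0.0221
```

Emit:
{"op": "drive_tool", "data": {
  "targets": [
    [0,0,-0.0001,0],
    [0,0,-0.0001,0],
    [0,0,-0.0001,0],
    [0,0,-0.0001,0],
    [0,0,-0.0001,0]
  ]
}}

```text
clock: 19.88
position: [0.4811, 0.0812, 0.1295]
ee_rot: [0.001, 0.212, 0.977, 0.0]
contact_force: [-1.5, 0.2, 9.9]
width: 0.0222
```

Emit:
{"op": "drive_tool", "data": {
  "targets": [
    [0,0,-0.0001,0],
    [0,0,-0.0001,0],
    [0,0,-0.0001,0],
    [0,0,-0.0001,0],
    [0,0,-0.0001,0]
  ]
}}

```text
clock: 20.5
position: [0.4811, 0.0812, 0.129]
ee_rot: [0.001, 0.212, 0.977, 0.0]
contact_force: [-1.8, -0.5, 9.8]
width: 0.0223
```

Emit:
{"op": "drive_tool", "data": {
  "targets": [
    [0,0,-0.0001,0],
    [0,0,-0.0001,0],
    [0,0,-0.0001,0],
    [0,0,-0.0001,0],
    [0,0,-0.0001,0]
  ]
}}

```text
clock: 21.12
position: [0.4811, 0.0812, 0.1285]
ee_rot: [0.001, 0.212, 0.977, 0.0]
contact_force: [-3.1, -0.5, 10.1]
width: 0.0225
```

Emit:
{"op": "drive_tool", "data": {
  "targets": [
    [0,0,-0.0001,0],
    [0,0,-0.0001,0],
    [0,0,-0.0001,0],
    [0,0,-0.0001,0],
    [0,0,-0.0001,0]
  ]
}}

```text
clock: 21.75
position: [0.4811, 0.0812, 0.128]
ee_rot: [0.001, 0.212, 0.977, 0.0]
contact_force: [-2.4, -0.0, 9.4]
width: 0.0225
```

Emit:
{"op": "drive_tool", "data": {
  "targets": [
    [0,0,-0.0001,0],
    [0,0,-0.0001,0],
    [0,0,-0.0001,0],
    [0,0,-0.0001,0],
    [0,0,-0.0001,0]
  ]
}}

```text
clock: 22.38
position: [0.4811, 0.0812, 0.1275]
ee_rot: [0.001, 0.212, 0.977, 0.0]
contact_force: [-1.8, -1.5, 8.8]
width: 0.0222
```

Emit:
{"op": "drive_tool", "data": {
  "targets": [
    [0,0,-0.0001,0],
    [0,0,-0.0001,0],
    [0,0,-0.0001,0],
    [0,0,-0.0001,0],
    [0,0,-0.0001,0]
  ]
}}

```text
clock: 23.0
position: [0.4811, 0.0812, 0.1272]
ee_rot: [0.001, 0.212, 0.977, 0.0]
contact_force: [-3.2, 0.0, 11.2]
width: 0.0222
```

Emit:
{"op": "drive_tool", "data": {
  "targets": [
    [0,0,-0.0001,0],
    [0,0,-0.0001,0],
    [0,0,-0.0001,0],
    [0,0,-0.0001,0],
    [0,0,-0.0001,0]
  ]
}}

```text
clock: 23.62
position: [0.4811, 0.0812, 0.1269]
ee_rot: [0.001, 0.212, 0.977, 0.0]
contact_force: [-3.5, -0.4, 13.5]
width: 0.0223
```

Emit:
{"op": "drive_tool", "data": {
  "targets": [
    [0,0,-0.0001,0],
    [0,0,-0.0001,0],
    [0,0,-0.0001,0],
    [0,0,-0.0001,0],
    [0,0,-0.0001,0]
  ]
}}

```text
clock: 24.25
position: [0.4811, 0.0812, 0.1266]
ee_rot: [0.001, 0.212, 0.977, 0.0]
contact_force: [-3.0, 0.6, 14.1]
width: 0.022
```

The foot has met the roller: it's about 4.5 N above a drag of 9.6 N. My target is about 18.5 N.

Emit:
{"op": "drive_tool", "data": {
  "targets": [
    [0,0,-0.0001,0],
    [0,0,-0.0001,0],
    [0,0,-0.0001,0],
    [0,0,-0.0001,0],
    [0,0,-0.0001,0]
  ]
}}

```text
clock: 24.88
position: [0.4811, 0.0812, 0.1263]
ee_rot: [0.001, 0.212, 0.977, 0.0]
contact_force: [-4.2, -0.0, 17.1]
width: 0.0221
```

Emit:
{"op": "drive_tool", "data": {
  "targets": [
    [0,0,-0.0001,0],
    [0,0,-0.0001,0],
    [0,0,-0.0001,0],
    [0,0,-0.0001,0],
    [0,0,0,0]
  ]
}}

```text
clock: 25.5
position: [0.4812, 0.0812, 0.1261]
ee_rot: [0.001, 0.212, 0.977, 0.0]
contact_force: [-4.2, 0.3, 17.6]
width: 0.0221
```

Run:
```python
from h import *
for i in range(5):
    cams.get_image("top"); s=sensors.get_state(); print(s["clock"],s["position"].round(5),s["contact_force"].round(1))
```

```text
25.55 [0.48113 0.08116 0.12606] [-3.7 -1.5 17.4]
25.6 [0.48115 0.08117 0.12608] [-4.3 -0.5 16.4]
25.65 [0.48115 0.08116 0.12609] [-4.6  0.  16.8]
25.7 [0.4812  0.08117 0.12611] [-3.4 -0.  18.2]
25.75 [0.48115 0.08117 0.12608] [-4.4 -1.  17. ]
```

Emit:
{"op": "drive_tool", "data": {
  "targets": [
    [0,0,-0.0001,0],
    [0,0,-0.0001,0],
    [0,0,-0.0001,0],
    [0,0,0,0],
    [0,0,0,0]
  ]
}}

```text
clock: 26.38
position: [0.4812, 0.0812, 0.1259]
ee_rot: [0.001, 0.212, 0.977, 0.0]
contact_force: [-4.6, -0.1, 17.9]
width: 0.0225
```

Run:
```python
from h import *
for i in range(4):
    cams.get_image("top"); s=sensors.get_state(); print(s["clock"],s["position"].round(5),s["contact_force"].round(1))
```

```text
26.425 [0.48115 0.08119 0.12591] [-3.7 -0.4 17.8]
26.475 [0.48118 0.08117 0.12592] [-4.7 -0.3 18.3]
26.525 [0.48115 0.08117 0.12589] [-4.3 -1.1 18.1]
26.575 [0.48117 0.08117 0.12592] [-4.5  0.2 18.9]
```

It's tight at about 8.7 N over the drag. Releasing now.

Emit:
{"op": "drive_tool", "data": {
  "targets": [
    [0,0,0,0],
    [0,0,0,0],
    [0,0,0,0],
    [0,0,0,0],
    [0,0,0,0]
  ],
  "jaw": 0.055
}}

```text
clock: 27.2
position: [0.4805, 0.0811, 0.1235]
ee_rot: [-0.0, 0.212, 0.977, 0.0]
contact_force: [0.5, -0.2, 0.4]
width: 0.055
```

Emit:
{"op": "drive_tool", "data": {
  "targets": [
    [0,0,0.005,0],
    [0,0,0.015,0],
    [0,0,0.02,0],
    [0,0,0.03,0],
    [0,0,0.03,0]
  ]
}}

```text
clock: 27.82
position: [0.4805, 0.0811, 0.2249]
ee_rot: [0.0, 0.212, 0.977, 0.0]
contact_force: [0.4, 0.2, 0.0]
width: 0.055
```

Emit:
{"op": "drive_tool", "data": {
  "targets": [
    [0.025,-0.012,0,0],
    [0,0,0,0],
    [0,0,0,0],
    [0,0,0,0],
    [0,0,0,0]
  ]
}}

```text
clock: 28.45
position: [0.505, 0.0694, 0.2235]
ee_rot: [-0.0, 0.212, 0.977, -0.0]
contact_force: [0.0, 0.4, 0.8]
width: 0.0551
```

Run:
```python
from h import *
a=cams.get_image("wrist");b=cams.get_image("scene")
A=cv2.resize(a["color"][100:300,180:380],(500,500),interpolation=cv2.INTER_CUBIC)
save(a,"w7.png",(180,120,380,270),4)
s=sensors.get_state();print(s["clock"],s["position"],s["contact_force"],s["width"])
for r in spotter.landmark_of("cap_mid","wrist")[:2]+spotter.landmark_of("cap","wrist")[:2]: print(np.round(r["point"],4),round(r["score"],2),proj(a,r["point"]))
for z in (.046,.072): print(z,proj(a,(.4817,.0821,z)))
```

```text
28.55 [0.50523426 0.06931315 0.22362333] [0.22739625 0.3249795  0.62217513] 0.05498652584247916
[0.4832 0.0823 0.0641] 0.95 [277.3 182.4]
[0.4795 0.0792 0.0488] 0.68 [270.7 175.3]
[ 0.5993 -0.1893  0.0012] 0.51 [ 71.8 392.1]
0.046 [275.9 175.8]
0.072 [276.  182.7]
```

View pics/w7.png

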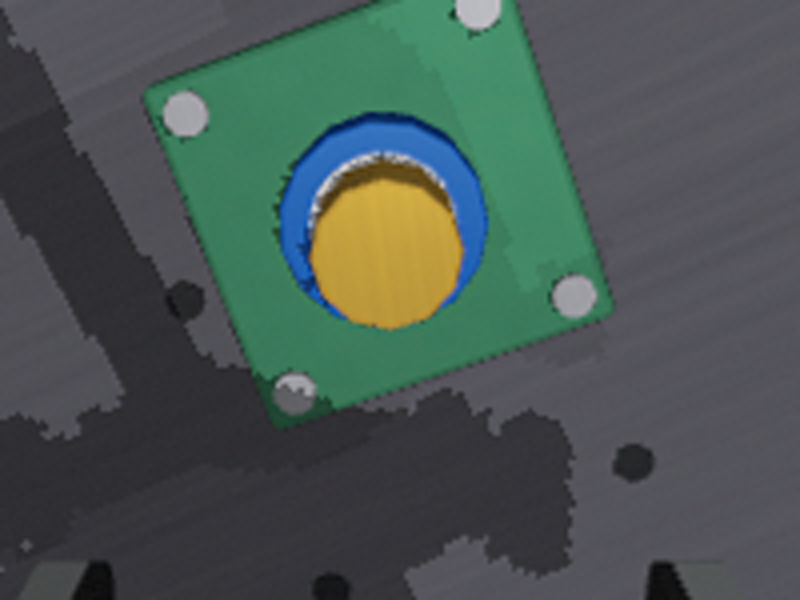

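The cap sits on the roller with its crown centred at px (276.7,183.3), against (276.0,182.7) expected for the shaft axis: under 0.5 mm off. It's upright and the gripper is clear. Handing in.

```bash
python3 -c "
from rig import manip
print(manip.sign_off())"
```

```text
the job is handed in; nothing more can be done
None
```

The brass cap from the pad is now pressed on the bare shaft, tight on the roller and let go. I handed the job in just after 28.5 s of the 64 s; no verdict is reported.

- **Force:** the teeth dragged at about 9.6 N. I stopped when the total reached about 18.3 N, which puts roughly 8.7 N on the roller, well under the 15 N limit.
- **Position:** after release, the wrist camera showed the cap's crown within about 0.5 mm of the shaft axis. It looks upright and flush on the roller, with the gripper clear.
- **Sideways load:** a force of 2–4.5 N in x remained while pressing and a 0.5 mm nudge did not remove it. It vanished on release.
- **Disagreements:** the gripper measured the cap at 22 mm across, not the stated 24 mm. One network estimate of the cap put it about 3–4 mm off the axis, within its stated error; the cap-centre estimate and the picture agreed with the axis.
- **Not checked:** I could not read the clamping force directly after release. I took no last look at the brush, tape measure or carriage, but the arm never went near them or the finished jig.

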